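# Lock the medicine box with its flat-bladed key

## Task

Pick up the flat-bladed key from the table, stand it blade down in the empty front slot of the acrylic rack and let go, then take it again by its upright handle. Put its blade in the slotted latch on the medicine box, turn the latch clockwise until it is home against its stop, and stand the key back in the same rack slot, let go. Keep the gripper's fingers off the box and its latch, and leave the comb, the case, the dish and the jar where they are.

Things in the scene. Friction and masses are not known exactly. Their poses are not given: they have to be found in the camera images.
- key: Key, loose, about 90 g: square wooden handle 90 mm long, 26 x 26 mm, with a flat steel blade on its end, 34 wide, 5 thick, 20 long. Origin: centre of the handle. x: along the handle to the blade; y: across the blade's width; z: its thickness. Shoulder (flat handle end) at x = 45 mm, butt at -45. Starts lying, z up, blade within 37 degrees of +y. Rests upright on its shoulder in either slot.
- key_tip (a point): The middle of the blade's end edge, on the key's axis, 65 mm from the key's origin. Axes as the key's.
- rack: Clear acrylic rack, fixed, base 130 (x) x 100 (y) x 6 mm, origin at the centre of its underside, z up, front (-x) roughly towards the robot. The front slot, a frosted white pocket, is empty; behind it two folded pairs of glasses, held fast, stand along y at x = +10 and +45 mm (each 134 mm along y, 18 mm thick, tops 59 mm above the table).
- rack_slot (a point): Centre of the mouth of the rack's empty front slot, 28 mm above the table, 42 mm in front of the rack's origin. Axes as the rack's: the slot is 44 mm long in y, 9 mm wide in x, 22 mm deep, its walls 6 mm thick. The 20 mm blade goes in fully and the key's shoulder rests on the slot's rim, level with this point.
- lockbox: White medicine box with aluminium lid, fixed, 152 (x) x 132 (y) x 55 mm, origin at the centre of its underside, z up, front (-x) roughly to the robot. On the lid, 32 mm in front of its middle, is a round steel latch 62 mm across, 24 mm high, with a slot across its top and a flat tongue sticking out along the slot. A steel keeper stands at the middle of the front edge.
- cam_slot (a point): Centre of the mouth of the slot in the latch, on the latch's vertical axis, 79 mm above the table. It turns with the latch: x runs along the slot towards the tongue, z up. The slot is 46 mm long, 9 mm wide and 22 mm deep: the blade goes in fully and the key's shoulder then rests on the latch's top, level with this point.
- cam (a joint): Turn of the latch in rad, growing clockwise as seen from above: 0 open (tongue parallel to the box's front edge), 1.571 home at a firm stop (tongue under the keeper). Starts between 0 and 0.35, has slight friction (about 0.12 N m) and stays where it is left. The blade has about 0.12 rad of play to each side in the slot.
- comb: Purple plastic comb, loose, lying, 130 x 35 x 8 mm, long along its x, origin at the underside. Leave alone.
- case: Aluminium thermometer case, loose, lying, 125 x 24 x 16 mm, long along its x, origin at the centre of the underside. Leave alone.
- dish: White ceramic ring dish, loose, 86 mm across, 22 mm high, origin at the centre of the underside. Leave alone.
- jar: Closed blue vitamin jar, loose, 56 mm across, 95 mm tall, standing, origin at the centre of the underside. Leave alone.
Things that resemble listed ones, but are neither listed nor needed, are in the scene too. Leave any orange look-alike of the rack alone.

How it is judged:
On the way, in this order (a step that is already met when the one before it is completed fails the run):
1. the key stands upright by itself, blade down in the rack's front slot, let go (z of key_tip in the frame of rack_slot below -0.015 m and horizontal distance between key_tip and rack_slot below 0.009 m and angle between key's own x axis and vertical above 3 rad and contact force between the fingers and key below 0.05 N), for 0.2 s.
2. the blade is in the latch's slot, the latch not yet turned (z of key_tip in the frame of cam_slot below -0.012 m and horizontal distance between key_tip and cam_slot below 0.01 m and value of joint cam below 0.6 rad), for 0.1 s.
3. the latch is turned home with the blade in its slot (z of key_tip in the frame of cam_slot below -0.012 m and horizontal distance between key_tip and cam_slot below 0.01 m and value of joint cam above 1.5 rad), for 0.1 s.
At the end, for the whole second after the job is handed in: The latch is home (above 1.50 rad of 1.571) and the key stands at rest and released, blade down in the rack's front slot: its tip at least 15 mm below the slot's mouth, within 9 mm of its centre, the key within 8 degrees of upright (all of step 1 and value of joint cam above 1.5 rad and linear speed of key below 0.02 m/s); the robot touches nothing.
It fails at once if the fingers press on the medicine box or its latch (over 1 N) (contact force between the fingers and lockbox above 1 N).
It fails at once if the comb, case, dish or jar is moved by more than 20 mm (distance of any of comb, case, dish, jar from where it was at the start of the episode above 0.02 m).
It also fails if it takes over 67 s, if anything falls off the work surface, if the arm or the gripper's body presses on something with over 40 N, if the wrist force passes 120 N, or if a joint passes its speed limit or range.

## Robot

A 6-joint arm with a two-finger parallel gripper is mounted at the origin on the work surface. World frame = base frame: x ahead of the robot, y to its left, z up, the work surface at z = 0. Lengths are in m, angles in rad, forces in N, time in s.
With the tool pointing down it reaches from about 0.35 to 1 m from the base axis. Payload 7.1 kg.
Tool frame: the origin (TCP) lies between the finger pads; the fingertips stand 22 mm ahead of it and the grasp point (between the pads) lies 3 mm ahead of it; z points along the fingers, y is the line along which they close (so a half turn about z gives the same grasp; the last joint's range is limited). The gripper opens to 85 mm and grips with 20 to 120 N. Pads are 22 mm wide; open, the fingers measure 114 mm over their backs; the gripper's body (76 mm by 85 mm) begins 54 mm behind the grasp point. The pads swing forward as they close: fully open they stand 13 mm farther back than shut.
Start: joints at [-1.365, 0.423, 1.63, -0, 1.089, -0.019], TCP at [0.139, -0.609, 0.253] pointing down, gripper open.
Joint ranges: [-3, 3], [-0.9, 2.11], [0.09, 2.58], [-1.31, 4.45], [0.11, 2.69], [-2.54, 2.54]. Speed limits (rad/s): [2.39, 2.39, 3.01, 3.14, 3.14, 3.14].

## Interface

Orientations are given as a rotation vector (axis times angle).
In Python, from rig import manip gives the robot as it stands. The module is installed in compiled form; this text tells all that it offers. Calls block until the motion is done:
- manip.move_to(position, orientation): joint-space move of the TCP to a pose.
- manip.servo_line(position, orientation=None, rate=0.15): straight line of the TCP; orientation=None keeps the orientation; rate is the mean speed in m/s.
- manip.set_joints(angles): joint-space move.
- manip.command_gripper(opening, f_grip=None): finger opening in m; f_grip is the grip in N (None keeps the last); returns when the fingers have stopped.
- manip.hold(seconds).
- manip.solve_ik(position, orientation): joint angles nearest the present ones, or None.
- manip.camera(name): name is "scene" or "top" or "wrist"; returns a dict with "image" (400x640x3 uint8, red, green, blue), "fx", "fy", "cx", "cy" (pixels), "cam_to_world" (4x4, takes a point from camera to world coordinates); the wrist camera has in their place "mount" (4x4, takes a point from camera to tool coordinates, whose origin is the TCP and whose axes are the flange's). Camera axes: x right, y down, z forward; pixel columns grow to the right and rows downward; lengths in m; the calibration is good to about 2 mm. A picture is of the moment at which its call begins: read the wrist's pose just before it. There is no depth.
A pose or a line that the arm cannot do raises manip.IKError and nothing moves.
- manip.sign_off(): hands the job in; it is judged then, once.
Readings, each from a call of its own:
- manip.get_time(): time.
- manip.get_joint_positions(): joint angles.
- manip.get_joint_vel(): joint speeds.
- manip.get_tau(): joint torques, N m.
- manip.get_position(): TCP position.
- manip.get_ee_rot(): TCP orientation.
- manip.get_contact_force(): force on the tool from outside, world axes, zero at the start.
- manip.get_torque(): the same for the moment, N m.
- manip.get_width(): finger opening in m.
- manip.get_grip_force(): force on a finger pad.
Only numpy, scipy, OpenCV 4.12 (cv2) and the standard library are available. Lean on these libraries where they do the work, as an engineer would, in place of code of your own. Each camera call takes 0.05 s, during which the arm holds its last target. There are 200 camera calls.

## Working session

There is one attempt and no reset: what is moved stays moved. The work goes in short steps, each a Python script; the robot and the scene stay as the last script left them, time stands still between calls to the robot, and variables do not carry over. Pictures are saved under pics/ and viewed, at most 10 in all, crops included, and the job is handed in when it is done.

```bash
mkdir -p pics; python3 - <<'E'
from rig import manip
import cv2,numpy as np
print(manip.get_time(),manip.get_position(),manip.get_ee_rot())
for n in("top","scene"):
    c=manip.camera(n); cv2.imwrite(f"pics/{n}0.png",c["image"][:,:,::-1])
    print(n,c["fx"],c["fy"],c["cx"],c["cy"],np.round(c["cam_to_world"],4).tolist())
c=manip.camera("wrist");print(np.round(c["mount"],4).tolist(),c["fx"],c["cx"],c["cy"])
E
```

```text
0.0 [ 0.13924995 -0.60874284  0.25250855] [-3.12015725e+00 -3.52210567e-01  1.95613430e-04]
top 499.0975913311801 499.0975913311801 317.99171105433396 191.13212777161257 [[0.025, -0.9949, 0.0976, 0.5165], [-0.9993, -0.0222, 0.0298, -0.0178], [-0.0275, -0.0983, -0.9948, 1.0078], [0.0, 0.0, 0.0, 1.0]]
scene 412.4148625932524 412.4148625932524 324.43023671171113 194.49203924665923 [[0.8714, 0.3696, -0.3226, 0.9232], [0.4905, -0.6692, 0.5582, -0.5591], [-0.0096, -0.6446, -0.7644, 0.8033], [0.0, 0.0, 0.0, 1.0]]
[[-0.0007, -0.9583, -0.2856, 0.0721], [1.0, -0.0007, 0.0, -0.0009], [-0.0003, -0.2856, 0.9583, -0.1215], [0.0, 0.0, 0.0, 1.0]] 356.235850227436 318.47929321410044 196.31855167146225
```

View pics/top0.png

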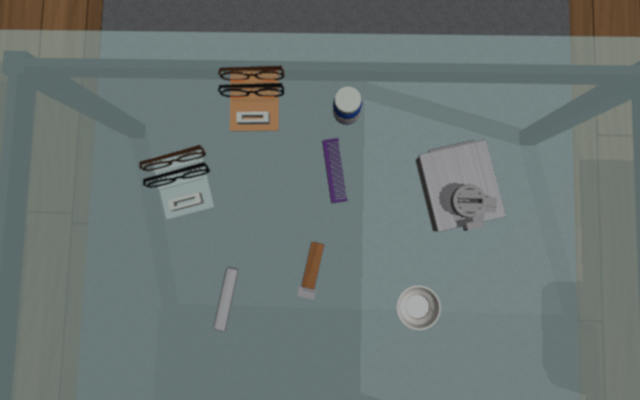

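View pics/scene0.png

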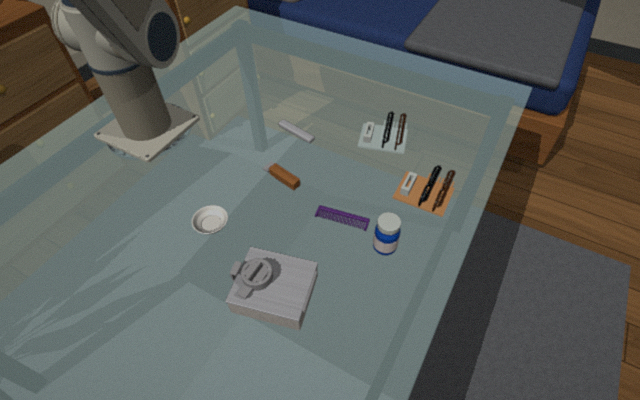

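Candidates for the key: the brown handle with the grey blade at top (312,268), the aluminium case at (226,299) and the comb at (335,170). I choose (312,268), whose blade end is at the bottom, about (307,293). For the rack, the clear one has its white slot at (186,201) and the orange look-alike is at (255,117), so I choose the clear one. The latch is at (470,201), with its tongue to the right and the keeper at (468,222). Next I take close looks with the wrist camera.

```bash
cat > h.py <<'E'
from rig import manip
import cv2,numpy as np
from scipy.spatial.transform import Rotation as R
def down(phi):  # tool z down, tool y at world angle phi
    y=np.array([np.cos(phi),np.sin(phi),0]);z=np.array([0,0,-1.]);return R.from_matrix(np.c_[np.cross(y,z),y,z])
def ray(c,T,uv,z):
    d=T[:3,:3]@np.array([(uv[0]-c["cx"])/c["fx"],(uv[1]-c["cy"])/c["fy"],1]);o=T[:3,3];return o+d*(z-o[2])/d[2]
def wrist(name=None):
    T=np.eye(4);T[:3,:3]=R.from_rotvec(manip.get_ee_rot()).as_matrix();T[:3,3]=manip.get_position()
    c=manip.camera("wrist");T=T@c["mount"];c["T"]=T
    if name: cv2.imwrite(f"pics/{name}.png",c["image"][:,:,::-1]);np.savez(f"pics/{name}.npz",T=T,**{k:c[k] for k in("fx","fy","cx","cy")})
    return c
def load(name):
    c=dict(np.load(f"pics/{name}.npz"));return c
def proj(c,p):
    q=np.linalg.inv(c["T"])@np.r_[p,1];return q[0]/q[2]*c["fx"]+c["cx"],q[1]/q[2]*c["fy"]+c["cy"]
E
python3 - <<'E'
from h import *
c=manip.camera("top");T=c["cam_to_world"]
P=dict(key=((312,268),.013),rack=((186,201),.028),latch=((470,201),.079))
tiles=[]
for n,(uv,z) in P.items():
    p=ray(c,T,uv,z);print(n,p.round(3))
    phi=-1.70 if n!="x" else 0
    manip.move_to([p[0],p[1],0.2+(0.05 if n!="key" else 0)],down(phi).as_rotvec())
    w=wrist("w_"+n);u,v=proj(w,p);print(u,v,manip.get_time(),manip.get_joint_positions().round(2))
    h=(100,150) if n!="latch" else (100,150)
    M=np.float32([[2,0,200-2*u],[0,2,(300 if n!="latch" else 300)-2*v]])
    print(M[:,2])
    tiles.append(cv2.warpAffine(w["image"],M,(400,600) ,flags=cv2.INTER_CUBIC)[100:500] if n!="latch" else cv2.warpAffine(w["image"],np.float32([[2,0,400-2*u],[0,2,300-2*v]]),(800,600),flags=cv2.INTER_CUBIC))
cv2.imwrite("pics/m1.png",np.hstack(tiles[:2])[:,:,::-1]);cv2.imwrite("pics/m2.png",tiles[2][:,:,::-1])
E
```

```text
key [0.461 0.02  0.013]
318.5962347298238 175.02638540080588 2.7667 [ 0.02  0.26  2.02 -0.    0.85  1.72]
[-437.19247   -50.052773]
rack [0.587 0.273 0.028]
317.3834990425433 166.03703010767344 3.925 [ 0.41  0.46  1.58 -0.    1.1   2.12]
[-434.767    -32.07406]
latch [ 0.596 -0.272  0.079]
320.4578327514453 179.2933776528403 5.9417 [-0.44  0.47  1.56  0.    1.11  1.25]
[-440.91568   -58.586754]
```

View pics/m1.png

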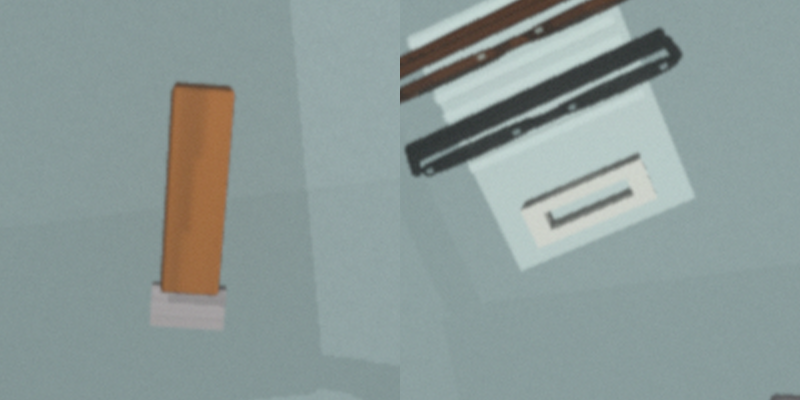

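View pics/m2.png

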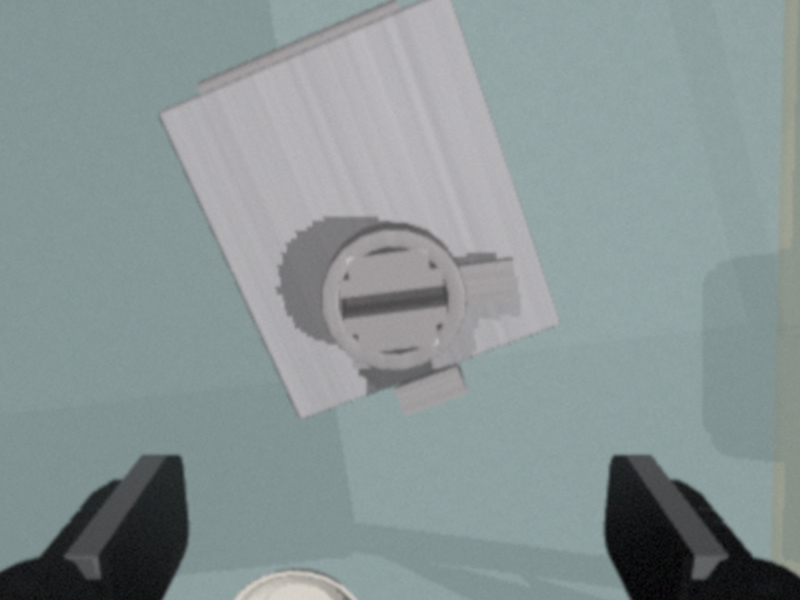

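The first mosaic shows the key with its butt at (204,90), its shoulder at (190,293) and the blade end at (187,328). The rack slot is centred at about (590,203), with outer corners at (523,208) and (640,160). In the second picture the latch slot is centred at about (395,301) and runs from (342,308) to (448,295). The tongue points right and the keeper is at (432,390).

```bash
python3 - <<'E'
from h import *
k=load("w_key");r=load("w_rack");l=load("w_latch")
K=lambda X,Y,z:ray(k,k["T"],((X+437.19)/2,(Y+150.05)/2),z)
Q=lambda X,Y,z:ray(r,r["T"],((X-400+434.77)/2,(Y+132.07)/2),z)
L=lambda X,Y,z:ray(l,l["T"],((X+240.9)/2,(Y+58.59)/2),z)
ang=lambda v:np.arctan2(v[1],v[0])
b,s,t=K(204,90,.026),K(190,293,.026),K(187,328,.0155)
print("key",b,s,t,(b+s)/2,np.linalg.norm(s-b),ang(s-b),ang(t-b))
o=[Q(*p,.028) for p in((523,208),(640,160),(657,196),(540,247))]
print("rack",np.mean(o,0),Q(590,203,.028),ang(o[0]-o[1]),ang(o[3]-o[2]),np.linalg.norm(o[0]-o[1]),np.linalg.norm(o[0]-o[3]))
print("rackbase",ang(Q(520,270,.006)-Q(694,198,.006)), ang(Q(412,165,.059)-Q(665,62,.059)))
print("latch",L(395,301.5,.079),L(395,297,.079),ang(L(448,295,.079)-L(342,308,.079)),np.linalg.norm(L(448,295,.079)-L(342,308,.079)))
print("box",ang(L(302,417,.055)-L(558,323,.055)),ang(L(302,417,.055)-L(161,114,.055)))
f,f2=L(302,417,.055),L(558,323,.055);yb=(f-f2)/np.linalg.norm(f-f2);xb=np.array([yb[1],-yb[0],0])
bk=[L(161,114,.055),L(452,0,.055)];c=np.mean([f,f2]+bk,0);print("box centre",c,"latch pred",c-.032*xb, np.linalg.norm(f-f2))
E
```

```text
key [0.50965864 0.01202853 0.026     ] [0.42317416 0.02947832 0.026     ] [0.40227685 0.03384786 0.0155    ] [0.4664164  0.02075343 0.026     ] 0.08822731775630842 2.942497854044777 2.9411278865903974
rack [0.58622647 0.27827574 0.028     ] [0.58626407 0.27801273 0.028     ] 1.832098222660083 1.860617887573628 0.0618066437538259 0.02138287201066688
rackbase 1.8439271122850303 1.8173928216461344
latch [ 0.59515395 -0.26976164  0.079     ] [ 0.59709145 -0.27001323  0.079     ] -1.5739406039733561 0.04514723141867779
box 1.8148402391881508 -2.8960214025785667
box centre [ 0.62561123 -0.26219353  0.055     ] latch pred [ 0.59455943 -0.26992565  0.055     ] 0.12870064197022818
```

```bash
cat >> h.py <<'E'
KEY=np.array([.4664,.0208]);KA=2.942;SLOT=np.array([.5863,.2781,.028]);RA=.264;LATCH=np.array([.5955,-.2698,.079]);SA=-1.574
GX=-.015   # grasp location on the key's x
def rz(a):return R.from_euler("z",a)
def tilt(az,el,s=1): # tool z at azimuth az, el below horizontal; tool y horizontal
    z=np.array([np.cos(az)*np.cos(el),np.sin(az)*np.cos(el),-np.sin(el)]);y=s*np.array([-np.sin(az),np.cos(az),0])
    return R.from_matrix(np.c_[np.cross(y,z),y,z])
E
python3 - <<'E'
from h import *
for th in np.radians([0,20,30,40,50]):
  for s in(1,-1):
    kd=np.array([np.cos(KA),np.sin(KA)])
    Rg=tilt(KA,np.pi/2-th,-s);Rp=tilt(RA,th,s)
    tz=22*np.cos(th)+11*np.sin(th)+2.0
    g=np.r_[KEY+GX*kd,0.0];zg=Rg.as_matrix()[:,2]
    # TCP so that axis crosses key axis height .013 at GX
    t=tz/1000;tcp=g+[0,0,.013]+zg*(t-.013)/zg[2]
    d=-(t-.013)/zg[2]*1  # distance from key axis point back to TCP
    place=SLOT+[0,0,.045-GX]-Rp.as_matrix()[:,2]*d
    out=[]
    for p,r in((tcp,Rg),(place,Rp),(place+[0,0,.06],Rp),([.5,.15,.25],tilt(.1,th,s))):
        q=manip.solve_ik(p,r.as_rotvec());out.append(None if q is None else np.round(q,2).tolist())
    print(round(np.degrees(th)),s,round(d,4),*out,sep="\n  ")
E
```

```text
0
  1
  0.011
  [0.01, 0.62, 2.04, -0.0, 0.47, -1.36]
  [0.55, 1.12, 2.15, 3.43, 1.69, 1.61]
  [0.55, 0.97, 2.21, 3.43, 1.61, 1.58]
  [0.46, 0.75, 2.5, 3.5, 1.68, 1.61]
0
  -1
  0.011
  [0.01, 0.62, 2.04, -0.0, 0.47, 1.78]
  [0.55, 1.12, 2.15, 3.43, 1.69, -1.53]
  [0.55, 0.97, 2.21, 3.43, 1.61, -1.56]
  [0.46, 0.75, 2.5, 3.5, 1.68, -1.53]
20
  1
  0.0143
  [-0.02, 0.72, 1.83, 0.07, 0.94, -1.45]
  [0.54, 0.87, 2.22, 3.42, 1.16, 1.55]
  [0.54, 0.71, 2.25, 3.44, 1.04, 1.51]
  [0.43, 0.39, 2.48, 3.52, 0.97, 1.46]
20
  -1
  0.0143
  [-0.02, 0.72, 1.83, 0.07, 0.94, 1.69]
  [0.54, 0.87, 2.22, 3.42, 1.16, -1.59]
  [0.54, 0.71, 2.25, 3.44, 1.04, -1.63]
  [0.43, 0.39, 2.48, 3.52, 0.97, -1.68]
30
  1
  0.0156
  [-0.04, 0.8, 1.72, 0.09, 1.15, -1.47]
  [0.53, 0.75, 2.2, 3.44, 0.86, 1.5]
  [0.53, 0.59, 2.21, 3.49, 0.73, 1.44]
  [0.41, 0.25, 2.43, 3.62, 0.62, 1.33]
30
  -1
  0.0156
  [-0.04, 0.8, 1.72, 0.09, 1.15, 1.68]
  [0.53, 0.75, 2.2, 3.44, 0.86, -1.64]
  [0.53, 0.59, 2.21, 3.49, 0.73, -1.7]
  [0.41, 0.25, 2.43, 3.62, 0.62, -1.81]
40
  1
  0.0169
  [-0.05, 0.88, 1.61, 0.1, 1.35, -1.48]
  [0.51, 0.65, 2.16, 3.51, 0.55, 1.42]
  [0.51, 0.51, 2.16, 3.61, 0.42, 1.29]
  [0.38, 0.17, 2.35, 3.91, 0.31, 1.01]
40
  -1
  0.0169
  [-0.05, 0.88, 1.61, 0.1, 1.35, 1.67]
  [0.51, 0.65, 2.16, 3.51, 0.55, -1.73]
  [0.51, 0.51, 2.16, 3.61, 0.42, -1.85]
  [0.38, 0.17, 2.35, 3.91, 0.31, -2.13]
50
  1
  0.018
  [-0.06, 0.97, 1.5, 0.11, 1.54, -1.48]
  [0.49, 0.58, 2.09, 3.75, 0.26, 1.15]
  [0.49, 0.46, 2.08, 4.23, 0.16, 0.66]
  [0.36, 0.13, 2.26, -1.17, 0.18, -0.21]
50
  -1
  0.018
  [-0.06, 0.97, 1.5, 0.11, 1.54, 1.66]
  [0.49, 0.58, 2.09, 3.75, 0.26, -1.99]
  [0.49, 0.46, 2.08, 4.23, 0.16, -2.48]
  None
```

```bash
cat >> h.py <<'E'
TH=np.radians(20);Rg=tilt(KA,np.pi/2-TH,1);Rp=tilt(RA,TH,-1)
TZ=.0255;D=(TZ-.013)/np.cos(TH)
def place_tcp(slot,dz): return np.asarray(slot)+[0,0,.045-GX+dz]-Rp.as_matrix()[:,2]*D
E
python3 - <<'E'
from h import *
kd=np.array([np.cos(KA),np.sin(KA)]);zg=Rg.as_matrix()[:,2]
tcp=np.r_[KEY+GX*kd,.013]-zg*D
manip.command_gripper(.07,60)
manip.move_to(tcp-zg*.1,Rg.as_rotvec())
manip.servo_line(tcp,rate=.08)
print(manip.get_position()-tcp,manip.get_contact_force().round(1))
manip.command_gripper(0,60);print("w",manip.get_width(),manip.get_grip_force())
manip.servo_line(tcp+[0,0,.3],rate=.25)
print("w",manip.get_width(),manip.get_contact_force().round(2),manip.get_time())
p=place_tcp(SLOT,.2)
q=manip.solve_ik(p,Rp.as_rotvec());print(np.round(manip.get_joint_positions(),2),q if q is None else np.round(q,2))
if q is not None:
    manip.move_to(p,Rp.as_rotvec());print(manip.get_time(),manip.get_joint_positions().round(2),manip.get_width())
    manip.servo_line(place_tcp(SLOT,.035),rate=.15)
    w=wrist("w_pre");c=manip.camera("scene");s=np.linalg.inv(c["cam_to_world"])@np.r_[SLOT,1];u=s[0]/s[2]*c["fx"]+c["cx"];v=s[1]/s[2]*c["fy"]+c["cy"];print(u,v,manip.get_time(),manip.get_width())
    cr=cv2.warpAffine(c["image"],np.float32([[4,0,200-4*u],[0,4,200-4*v]]),(400,400),flags=cv2.INTER_CUBIC)
    uv=proj(w,SLOT);print(uv)
    cw=cv2.resize(w["image"][:,120:520],(400,400))
    cv2.imwrite("pics/m3.png",np.hstack([cr,cw])[:,:,::-1])
E
```

```text
[ 5.32937552e-04 -2.17852541e-05  4.00440554e-04] [-0.1 -0.4 -0.1]
w 0.024734353659217504 59.290709495544434
w 0.024730354507869198 [-0.7   0.55 -0.31] 10.6833
[-0.02  0.3   1.68  0.06  1.51  1.73] [ 0.54  0.35  2.24  3.55  0.7  -1.8 ]
13.6417 [ 0.54  0.35  2.24  3.55  0.7  -1.79] 0.024871418631687445
368.3844962706073 129.21913084067756 14.9917 0.024504722630621003
(np.float64(319.93619764080677), np.float64(383.8814688273867))
```

View pics/m3.png

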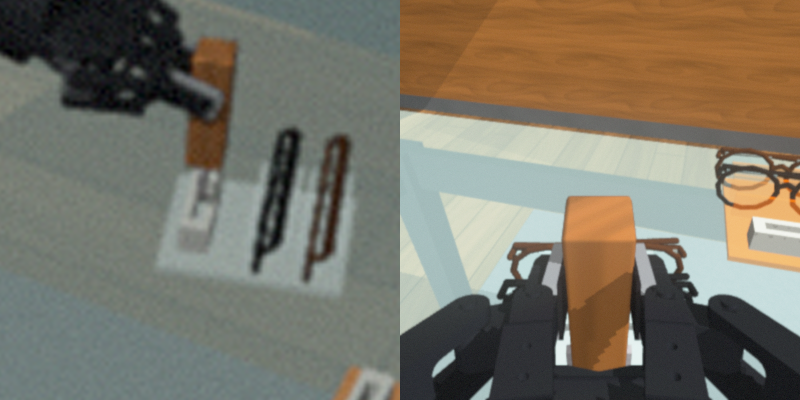

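The key is held upright, with its blade at (205,185) in the left tile right above the white slot at (197,225). The right tile shows the handle square between the pads. I lower it with force checks.

```bash
cat >> h.py <<'E'
def lower(pos,z_end,step=.002,fmax=6,rate=.04):
    """step straight down from pos to z_end; stops on upward force; returns (final z, force)"""
    manip.hold(.15);f0=manip.get_contact_force()[2];z=pos[2];f=0
    while z>z_end+1e-6:
        z=max(z-step,z_end);manip.servo_line([pos[0],pos[1],z],rate=rate)
        f=manip.get_contact_force()[2]-f0
        if abs(f)>fmax:break
    return z,f
E
python3 - <<'E'
from h import *
p=place_tcp(SLOT,.022);manip.servo_line(p,rate=.05)
z,f=lower(p,place_tcp(SLOT,-.004)[2])
print("dz",z-place_tcp(SLOT,0)[2],f,manip.get_contact_force().round(1),manip.get_time(),manip.get_width())
E
```

```text
dz -0.0020000000000000295 6.822095755666635 [-2.2 -1.4  6.5] 18.55 0.02513471713182755
```

```bash
python3 - <<'E'
from h import *
p=np.array(manip.get_position());manip.servo_line(p+[0,0,.0015],rate=.03)
manip.command_gripper(.08,60);manip.hold(.3)
z=Rp.as_matrix()[:,2]
manip.servo_line(np.array(manip.get_position())-z*.13,rate=.2)
# over the rack, tool down, closing along the rack's y
P=SLOT+[0,0,.30]
best=None
for k in(0,1,2,3):
    phi=RA+np.pi/2*k;q=manip.solve_ik(P,down(phi).as_rotvec());print(k,None if q is None else np.round(q,2))
c=manip.camera("scene");T=np.linalg.inv(c["cam_to_world"])@np.r_[SLOT,1];u=T[0]/T[2]*c["fx"]+c["cx"];v=T[1]/T[2]*c["fy"]+c["cy"]
cv2.imwrite("pics/m4.png",cv2.warpAffine(c["image"],np.float32([[5,0,200-5*u],[0,5,300-5*v]]),(400,400),flags=cv2.INTER_CUBIC)[:,:,::-1])
print(manip.get_time())
for k in range(4):
    for l in range(4):
        q=manip.solve_ik(LATCH+[0,0,.1],down(SA+np.pi/2*l).as_rotvec())
    
E
```

```text
0 [ 0.42  0.39  1.5  -0.    1.25  0.16]
1 [ 0.42  0.39  1.5   0.    1.25 -1.41]
2 None
3 [ 0.42  0.39  1.5  -0.    1.25  1.73]
20.525
```

View pics/m4.png

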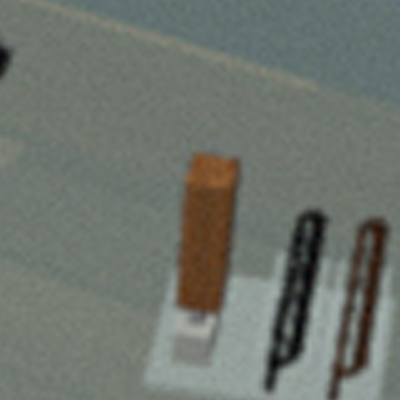

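The key stands alone and upright in the front slot, with its handle at (208,235) and shoulder on the rim at (200,315). Next I take it from above, carry it over the latch and look.

```bash
cat >> h.py <<'E'
GZ=.066  # TCP height above the key's shoulder when held from above
E
python3 - <<'E'
from h import *
o=down(RA).as_rotvec()
manip.command_gripper(.065,60)
p=np.array(manip.get_position());manip.servo_line(p+[0,0,.12],rate=.25)
manip.move_to(SLOT+[0,0,GZ+.11],o)
print(manip.get_joint_positions().round(2),manip.get_time())
manip.servo_line(SLOT+[0,0,GZ],rate=.12)
manip.hold(.1);f0=manip.get_contact_force();manip.command_gripper(0,60);manip.hold(.2)
print("w",manip.get_width(),(manip.get_contact_force()-f0).round(2),manip.get_torque().round(2))
manip.servo_line(SLOT+[0,0,GZ+.13],rate=.15)
print("w",manip.get_width(),manip.get_time())
manip.move_to(LATCH+[0,0,GZ+.09],down(SA+np.pi/2).as_rotvec())
print(manip.get_joint_positions().round(2))
manip.servo_line(LATCH+[0,0,GZ+.03],rate=.1);manip.hold(.2)
w=wrist("w_latch2");print(proj(w,LATCH),manip.get_time(),manip.get_position())
cv2.imwrite("pics/m5.png",cv2.resize(w["image"][100:,160:480],None,fx=2,fy=2,interpolation=cv2.INTER_CUBIC)[:,:,::-1])
E
```

```text
[0.42 0.51 1.61 0.   1.02 0.16] 24.4833
w 0.025471836254637056 [-0.55 -0.04  6.44] [-0.09  0.12  0.01]
w 0.0250941796597505 27.3
[-0.44  0.48  1.58  0.    1.08 -0.44]
(np.float64(318.7480628185401), np.float64(208.1133040503179)) 30.275 [ 0.59583003 -0.26998213  0.17575519]
```

View pics/m5.png

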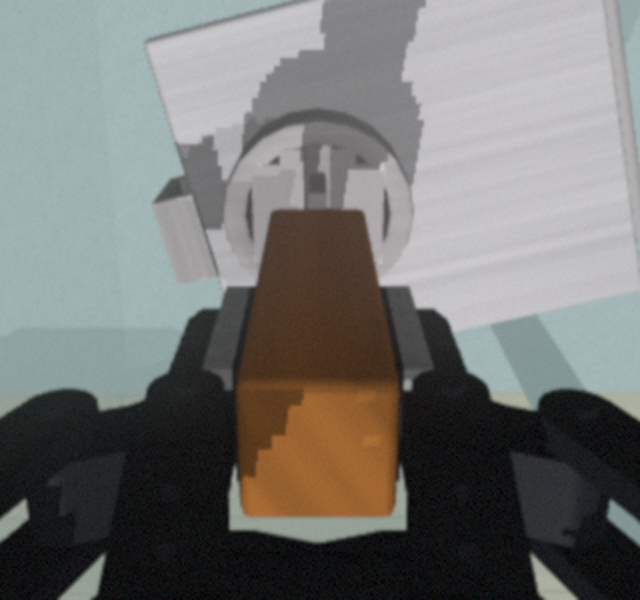

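The slot's visible end is at (317,183), the handle's shoulder edge is centred at (317,212), and the slot runs vertically in the image. It is aligned to about 1 mm, so I insert with force checks.

```bash
python3 - <<'E'
from h import *
p=LATCH+[0,0,GZ+.03]
manip.servo_line(LATCH+[0,0,GZ+.022],rate=.05)
z,f=lower(LATCH+[0,0,GZ+.022],LATCH[2]+GZ-.002,step=.003,fmax=5,rate=.05)
print("dz",z-LATCH[2]-GZ,f,manip.get_contact_force().round(1),manip.get_torque().round(2),manip.get_time(),manip.get_width())
E
```

```text
dz -0.001999999999999988 17.090809912213643 [-5.3  2.8 16.5] [0.49 1.2  0.02] 32.7333 0.02524286056431151
```

```bash
python3 - <<'E'
from h import *
manip.servo_line(LATCH+[0,0,GZ+.0005],rate=.04);manip.hold(.1)
print(manip.get_contact_force().round(1))
q0=np.array(manip.get_joint_positions());t0=manip.get_torque()[2];q=q0.copy()
# start angle of blade SA ; home at -2.898 => 1.324 of turn, + play
for a in list(np.arange(.2,1.25,.2))+list(np.arange(1.25,1.75,.05)):
    q[5]=q0[5]+a;manip.set_joints(q);t=manip.get_torque()[2]-t0
    print(round(a,2),round(t,3),manip.get_contact_force().round(1),round(manip.get_time(),1))
    if a>1.2 and abs(t)>.9:break
E
```

```text
[-1.1 -0.5  3.2]
0.2 0.009 [ 0.3 -0.   0.9] 33.4
0.4 0.04 [ 0.9 -0.2  0.9] 33.7
0.6 0.06 [ 0.5 -0.9  1.7] 34.0
0.8 -0.019 [1.5 0.4 1.1] 34.3
1.0 -0.046 [ 0.  -0.1  0.6] 34.6
1.2 0.008 [0.4 0.3 1.9] 34.9
1.25 0.059 [ 1.  -1.6  1.8] 35.2
1.3 0.068 [-0.1 -0.7  1.2] 35.4
1.35 -0.044 [-0.4 -1.2  1.5] 35.7
1.4 0.006 [-0.7 -1.1  2.4] 35.9
1.45 0.005 [-0.4 -0.5  2.7] 36.2
1.5 1.182 [-1.2  0.   2.3] 36.4
```

The torque jumps to 1.2 N m at a 1.5 rad turn (expected about 1.45), so the latch is on its stop. I back off the play, lift out, check, and return to the rack.

```bash
python3 - <<'E'
from h import *
manip.hold(.15)
q=np.array(manip.get_joint_positions());q[5]-=.12;manip.set_joints(q);print(manip.get_torque().round(2))
p=np.array(manip.get_position());manip.servo_line(p+[0,0,.03],rate=.06)
print(manip.get_contact_force().round(1),manip.get_width())
manip.servo_line(p+[0,0,.10],rate=.15)
w=wrist("w_latch3")
manip.move_to(SLOT+[0,0,GZ+.12],down(RA).as_rotvec())
manip.servo_line(SLOT+[0,0,GZ+.03],rate=.15);manip.hold(.2)
w2=wrist("w_rack2");print(manip.get_time(),manip.get_width(),manip.get_joint_positions().round(2))
a=cv2.resize(w["image"],(640,400))[0:400,120:520];b=w2["image"][:,120:520]
cv2.imwrite("pics/m6.png",np.hstack([a,b])[:,:,::-1])
E
```

```text
[ 0.05 -0.08 -0.02]
[ 0.1 -0.1 -1.2] 0.02570703311574469
41.1333 0.025452107765199378 [0.42 0.61 1.65 0.   0.88 0.16]
```

View pics/m6.png

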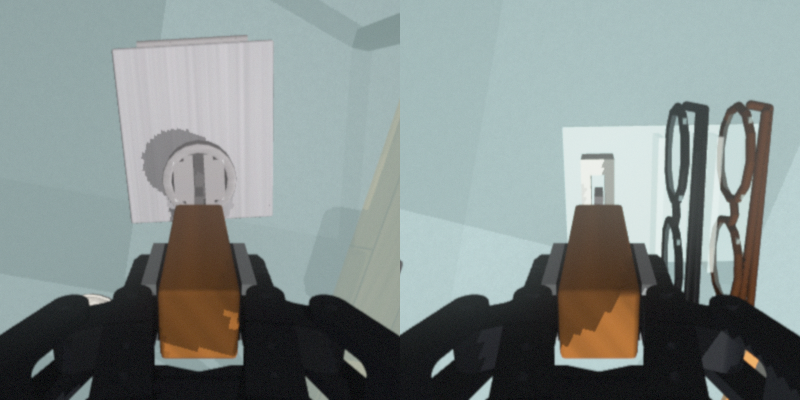

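On the left the latch slot runs front to back at (200,180), with no tongue to the side, so it is home. On the right the pocket at (598,178) lies on the handle's axis. I insert the key now.

```bash
python3 - <<'E'
from h import *
manip.servo_line(SLOT+[0,0,GZ+.022],rate=.05)
z,f=lower(SLOT+[0,0,GZ+.022],SLOT[2]+GZ-.003,step=.002,fmax=5,rate=.05)
dz=z-SLOT[2]-GZ;print("dz",dz,f,manip.get_contact_force().round(1),manip.get_time())
if dz<.003:
    p=np.array(manip.get_position());manip.servo_line(p+[0,0,.001],rate=.03);manip.hold(.1);print(manip.get_contact_force().round(1))
    manip.command_gripper(.065);manip.hold(.2)
    manip.servo_line(p+[0,0,.12],rate=.15);manip.hold(.2)
    c=manip.camera("scene");T=np.linalg.inv(c["cam_to_world"])@np.r_[SLOT,1];u=T[0]/T[2]*c["fx"]+c["cx"];v=T[1]/T[2]*c["fy"]+c["cy"]
    a=cv2.warpAffine(c["image"],np.float32([[5,0,200-5*u],[0,5,300-5*v]]),(400,400),flags=cv2.INTER_CUBIC)
    t=manip.camera("top")["image"];b=cv2.resize(t[135:235,410:510],(400,400),interpolation=cv2.INTER_CUBIC)
    cv2.imwrite("pics/m7.png",np.hstack([a,b])[:,:,::-1])
print(manip.get_time())
E
```

```text
dz -2.7755575615628914e-17 5.852895678975008 [-0.3 -0.   5. ] 44.3417
[-0.1 -0.  -0.3]
46.6
```

View pics/m7.png

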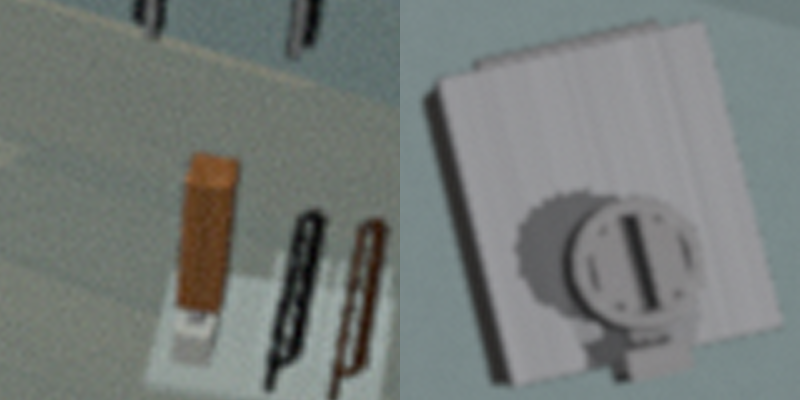

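The key stands upright and released at (205,240), with the fingers clear above it. The latch slot points to the front, its tongue under the keeper at (655,350).

```bash
python3 -c "
from rig import manip
print(manip.sign_off())"
```

```text
the job is handed in; nothing more can be done
None
```

I handed the job in at about 47 s of the 67 s allowed: the latch is turned home against its stop, and the key stands released, blade down, in the rack's front slot; the rig gave no verdict.

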